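Unlatch the specimen cage and hold its gate ajar

ROBOT

A 6-joint arm with a two-finger parallel gripper is mounted at the origin on the work surface. World frame = base frame: x ahead of the robot, y to its left, z up, the work surface at z = 0. Lengths are in m, angles in rad, forces in N, time in s.
With the tool pointing down it reaches from about 0.3 to 0.95 m from the base axis. Payload 3.1 kg.
Tool frame: the origin (TCP) lies at the very end of the fingers, on their centre line; the grasp point (between the pads) lies 19 mm behind it; z points along the fingers, y is the line along which they close (so a half turn about z gives the same grasp; the last joint's range is limited). The gripper opens to 85 mm and grips with 20 to 120 N. Pads are 22 mm wide; open, the fingers measure 114 mm over their backs; the gripper's body (76 mm by 85 mm) begins 54 mm behind the grasp point. The pads swing forward as they close: fully open they stand 13 mm farther back than shut.
Start: joints at [1.082, 0.308, 1.634, -0, 1.2, -0.07], TCP at [0.254, 0.571, 0.231] pointing down, gripper open.
Joint ranges: [-3.06, 3.06], [-0.79, 1.96], [0.05, 2.63], [-1.19, 4.34], [0.05, 2.64], [-2.94, 2.94]. Speed limits (rad/s): [2.79, 2.79, 3.14, 3.14, 3.14, 3.14].

INTERFACE

Orientations are given as a rotation vector (axis times angle).
In Python, from rig import * gives the robot as it stands.
- The arm moves only by the tool send_rows, never from a script. Its argument "deltas" is a list of rows, each an object with "hand": the opening, from 0 (shut) to 1 (fully open); "travel": the shift along the tool's x, y, z in units of 50 mm (1.0 is 50 mm), a list of three; "rotation": the turn, a rotation vector about the tool's x, y, z in units of 8 degrees (1.0 is 8 degrees), a list of three. In form: [{"hand": hand, "travel": [dx, dy, dz], "rotation": [ax, ay, az]}, ...]. A call has 1 to 8 rows; each row is the pose to reach, as a shift and turn from the pose commanded when the call began, along the tool's axes at that moment; what a row does not reach only later rows make up. A row lasts 1/10 s, in which the tool goes at most 50 mm and 8.59 degrees, less where a joint would pass 70% of its speed; a pose out of reach is approached as far as the arm can. A call with a gripper value outside its range is refused whole. The fingers move at their own pace and stop on an object; "grip_force" is the grip in N (left out, the last holds). Time passes only in rows, so rows that repeat a pose let the fingers close. It gives the time, the measured TCP pose, the force, the opening and the grip force at its end, in the units of the state.
- read_state(): the state, without advancing time (a new reading comes with each control period).
- camera(name): name is "scene" or "top" or "wrist"; returns a dict with "img" (480x640x3 uint8, red, green, blue), "range_z" (480x640 float32, m along the optical axis (not along the pixel's ray), 0 where there is no reading), "mtx" (3x3 intrinsics, pixels), "R" (3x3) and "t" (3): a world point X has camera coordinates R X + t. Camera axes: x right, y down, z forward; pixel columns grow to the right and rows downward; lengths in m; the calibration is good to about 2 mm. A picture is of the moment at which its call begins.
- job_done(): hands the job in; it is judged then, once.
The state is a dict: "clock": time; "q": joint angles; "qd": joint speeds; "tau": joint torques, N m; "tcp_pos": TCP position; "tool_rot": TCP orientation; "force": force on the tool from outside, world axes, zero at the start; "ft_torque": the same for the moment, N m; "opening": finger opening in m; "grip_force": force on a finger pad.
Only numpy, scipy, OpenCV 4.12 (cv2) and the standard library are available. Lean on these libraries where they do the work, as an engineer would, in place of code of your own. Each camera call takes 0.05 s, during which the arm holds its last target. There are 200 camera calls.

TASK

A colleague needs to reach into the specimen cage. First slide the green tube-rack carriage along its rail to the right until it is fully against the red end stop, out of the gate's way; then take the black knob of the barrel bolt on top of the gate, lift the sagging bolt over the bent lip of its keeper while drawing it well out to the left, not wrenching it against the keeper and with the gate still shut, and only then swing the sprung yellow gate towards you until its free edge is about 9 cm from where it was. Finish while still gripping the bolt knob and holding the gate ajar like that (do not let go), without disturbing the things standing around.

Things in the scene. Friction and masses are not known exactly. Their poses are not given: they have to be found in the camera images.
- station: fixed grey base plate 370 x 470 x 12 mm with a rail in front and a white wire cage with yellow gate behind. Origin on the table under the closed gate's plane; local x points from rail to cage (away from the robot), local y left along gate and rail, z up. The cage's clear roof, 121 mm high, covers local x 16 to 180, y -131 to 169 mm
- carriage (a joint): travel of the green tube-rack carriage on its rail, m: grows towards station -y (right), 0.20 = parked against the red end stop; about 2 N of friction, stays where left. Body 75 mm (x) by 120 mm (y), green top at 77 mm, tube caps up to 92 mm high. Short of the stop it stands in the gate's way
- carriage_handle (a point): grip point on the carriage's upright aluminium handle blade: 14 mm thick along station y, 22 mm along x, free from 92 mm up to its top at 134 mm; this point is at 120 mm height. Pinch it from above across its thickness
- gate (a joint): opening angle of the yellow gate in rad, 0 = closed, grows as its free right-hand edge swings towards the robot (clockwise seen from above), to 1.0. A spring shuts it when let go (closing moment about 0.18 N m when shut plus 0.6 N m per rad)
- gate_hinge (a point): point on the gate's upright hinge axis, at the gate's left end, 120 mm high
- gate_edge (a point): top of the gate's free edge, 260 mm from the hinge axis, 120 mm high; moves with the gate. Gate 18 mm thick, top at 120 mm; two bolt staples on it rise to 162 mm
- bolt: steel barrel bolt along the gate's top, about 0.16 kg, rod 10 mm thick. Origin on the rod axis under the knob, 136 mm high when sagged; local -y points to the nose (right when the gate is shut), z up. It lifts up to 18 mm in loose staples and sags back by weight. Its nose, 95 mm from the origin, 16 mm (x) by 10 mm (y), hangs 14 mm below the axis and, sagged, hooks 8 mm deep behind the keeper's lip
- bolt_pull (a joint): how far the bolt is drawn from the keeper, m: 0 = fully shot, grows towards station +y (left) with the gate shut, stop at 0.05. Sagged, it catches on the keeper's lip at about 0.008; it must be up by 9 mm or more from there until past 0.024; from 0.025 the nose is out and the gate free. About 1.2 N of friction
- bolt_knob (a point): grip point on the bolt's black knob: upright round grip 18 mm in diameter, from 162 mm to 200 mm high when sagged, capped by a 24 mm disc up to 205 mm; this point is at 181 mm height when sagged. Moves with the bolt
- keeper: fixed dark steel keeper on the white post to the right of the gate: a channel along station y, 34 mm long, 22 mm wide between two side walls that rise to 165 mm, open above. A bent-up lip 6 mm thick crosses its mouth (its left end), its top at 129.5 mm. Origin at the middle of its underside, 120 mm high, axes as the station's
- jar: brown screw-top jar, 60 mm across and 85 mm tall, white cap, loose on the table; origin under its centre
- tipbox: yellow pipette-tip box 85 x 120 x 55 mm, loose on the table; origin under its centre
- cassette1: white rapid-test cassette 70 x 20 x 6 mm, loose on the table; origin under its centre
- cassette2: second white rapid-test cassette 70 x 20 x 6 mm, loose on the table; origin under its centre
- marker: black marker pen 120 x 12 x 12 mm, loose on the table; origin under its centre
- reagent: small white bottle with blue cap, 32 mm across, 60 mm tall, loose on the station's base plate near the rail's left end; origin under its centre
- pot: clear specimen pot with red cap, 48 mm across, 60 mm tall, loose inside the cage; origin under its centre

How it is judged:
By the outcome, as a careful person would: the job done as asked, in the order asked, and still so for the second after the job is handed in, while the arm keeps its last pose, push and grip.
It also fails if it takes over 45 s, if anything falls off the work surface, if the arm or the gripper's body presses on something with over 40 N, if the wrist force passes 120 N, or if a joint passes its speed limit or range.

## Working session

There is one attempt and no reset: what is moved stays moved. The work goes in short steps, Python scripts to look and compute and a tool call to move; the robot and the scene stay as the last step left them, time stands still between calls to the robot, and variables do not carry over. Pictures are saved under pics/ and viewed, at most 10 in all, crops included, and the job is handed in when it is done.

Besides the shell and the picture viewer there is one more tool, called after "Call:" as a command line: name --argument value ..., lists and objects as JSON in quotes. send_rows: Moves the arm, as the interface text tells. Its arguments: {"type":"object","properties":{"deltas":{"type":"array","items":{"type":"object","properties":{"hand":{"type":"number"},"travel":{"type":"array","items":{"type":"number"}},"rotation":{"type":"array","items":{"type":"number"}}}}},"grip_force":{"type":"number"}},"required":["deltas"]}

```bash
mkdir -p pics; ls
python3 - <<'E'
from rig import *
import cv2,numpy as np
s=read_state();print({k:np.round(v,3) for k,v in s.items()})
for n in("scene","top"):
    c=camera(n);cv2.imwrite(f"pics/{n}0.png",c["img"][:,:,::-1]);np.savez(f"{n}0.npz",**c)
    print(n,c["mtx"],c["R"],c["t"])
E
```

```text
pics
{'clock': np.float64(0.0), 'q': array([ 1.082,  0.309,  1.635, -0.   ,  1.2  , -0.07 ]), 'qd': array([-0.001,  0.001,  0.001, -0.001, -0.001,  0.002]), 'tau': array([ 1.0000e-03, -4.1523e+01, -2.7668e+01,  0.0000e+00,  1.0000e-02,
       -0.0000e+00]), 'tcp_pos': array([0.254, 0.57 , 0.23 ]), 'tool_rot': array([-0.653, -3.072,  0.004]), 'force': array([-0.36 , -0.123,  0.09 ]), 'ft_torque': array([-0.024, -0.007,  0.024]), 'grip_force': np.float64(0.0), 'opening': np.float64(0.085)}
scene [[620.4744971    0.         314.78186871]
 [  0.         620.4744971  243.19200427]
 [  0.           0.           1.        ]] [[-9.14205278e-02  9.95812192e-01 -6.04922216e-04]
 [ 7.21908164e-01  6.58563195e-02 -6.88847986e-01]
 [-6.85923385e-01 -6.34115448e-02 -7.24905570e-01]] [ 0.06338638 -0.29511689  1.94119999]
top [[436.57660197   0.         324.5557652 ]
 [  0.         436.57660197 242.95157521]
 [  0.           0.           1.        ]] [[-0.00336559 -0.9999864   0.00398308]
 [-0.99078898  0.00279538 -0.13538607]
 [ 0.1353731  -0.00440205 -0.99078491]] [0.00264319 0.54636011 1.16099145]
```

View pics/scene0.png

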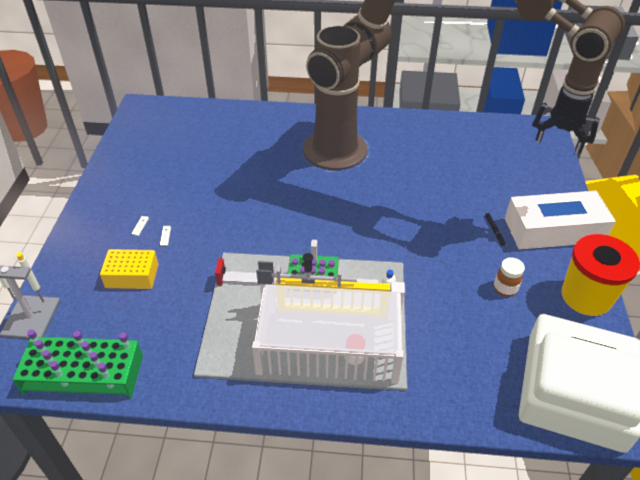

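View pics/top0.png

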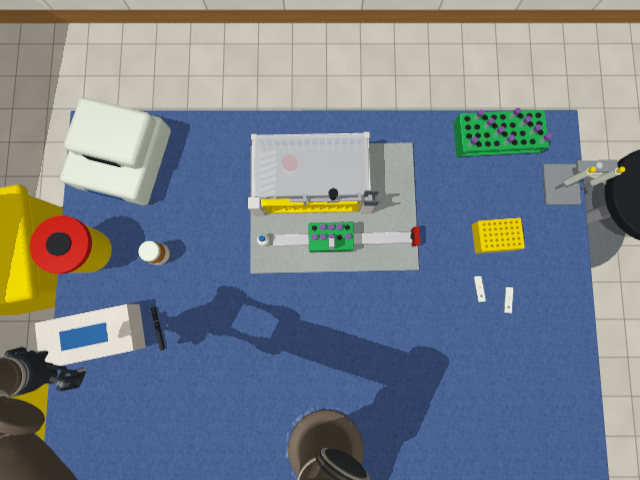

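The scene view shows the station in front of the robot. In the top view the black knob is near (333,193), the carriage with its handle near (331,241), the red stop near (416,236), and the yellow gate runs from (262,206) to (360,207). I'll measure these.

```bash
cat > h.py <<'E'
import numpy as np,cv2
def ray(c,u,v):
    d=c["R"].T@np.linalg.inv(c["mtx"])@np.array([u,v,1.]);o=-c["R"].T@c["t"];return o,d
def onz(c,u,v,z):
    o,d=ray(c,u,v);return o+d*(z-o[2])/d[2]
def cloud(c):
    z=c["range_z"];v,u=np.mgrid[:480,:640]
    P=np.stack([u,v,np.ones_like(u)],-1)@np.linalg.inv(c["mtx"]).T*z[...,None]
    return (P-c["t"])@c["R"]
def proj(c,X):
    p=c["mtx"]@(c["R"]@X+c["t"]);return p[:2]/p[2]
E
python3 - <<'E'
from h import *
c=dict(np.load("top0.npz"));s=dict(np.load("scene0.npz"))
im=cv2.resize(c["img"][120:285,235:435],None,fx=4,fy=4,interpolation=cv2.INTER_CUBIC);cv2.imwrite("pics/topcrop.png",im[:,:,::-1])
im=cv2.resize(s["img"][235:315,205:415],None,fx=3.8,fy=3.8,interpolation=cv2.INTER_CUBIC);cv2.imwrite("pics/scenecrop.png",im[:,:,::-1])
# base plate: cloud points at z~.012
for n,k in(("top",c),("scene",s)):
    P=cloud(k);h=cv2.cvtColor(k["img"],cv2.COLOR_RGB2HSV)
    m=(abs(P[...,2]-.012)<.006)&(h[...,1]<60)&(P[...,0]>.4)&(P[...,0]<.95)&(abs(P[...,1])<.4)
    q=P[m][:,:2].astype(np.float32);r=cv2.minAreaRect(q);print(n,"plate",r,len(q),np.median(P[m][:,2]))
    H,S,V=h[...,0],h[...,1],h[...,2]
    R=(P[...,0]>.4)&(P[...,0]<.95)&(abs(P[...,1])<.35)
    y=R&(H>20)&(H<33)&(S>150)&(P[...,2]>.1); q=P[y];print("gate",len(q),q[:,:].min(0),q.max(0),cv2.minAreaRect(q[:,:2].astype(np.float32)))
    g=R&(H>45)&(H<80)&(S>100)&(P[...,2]>.06);q=P[g];print("green",len(q),cv2.minAreaRect(q[:,:2].astype(np.float32)),np.median(q[:,2]))
    r=R&((H<6)|(H>174))&(S>150)&(P[...,2]>.02);q=P[r];print("red",len(q),q.min(0),q.max(0))
    b=R&(P[...,2]>.17);q=P[b];print("knob",len(q),q.min(0),q.max(0),q.mean(0))
E
```

```text
top plate ((0.655625581741333, -0.02277188003063202), (0.37010321021080017, 0.470879465341568), 1.2209558486938477) 10202 0.012660553370809747
gate 444 [ 0.63454048 -0.09205997  0.10023478] [0.65128966 0.16580384 0.12614297] ((0.644342839717865, 0.03698549419641495), (0.016662102192640305, 0.25790393352508545), 0.9957968592643738)
green 893 ((0.5603683590888977, -0.015811756253242493), (0.0725913718342781, 0.11852548271417618), 1.0968629121780396) 0.0776494928067165
red 123 [ 0.54074624 -0.2541198   0.02534462] [ 0.58837808 -0.23738597  0.06836804]
knob 85 [ 0.63608286 -0.02850288  0.17180885] [ 0.65703791 -0.00695568  0.21050648] [ 0.64547153 -0.01814246  0.20233301]
scene plate ((0.656931459903717, -0.024363666772842407), (0.3753054440021515, 0.47191837430000305), 0.9697384834289551) 10304 0.011401708919853972
gate 632 [ 0.63310842 -0.09296613  0.11115348] [0.65945197 0.16426356 0.13664322] ((0.64632248878479, 0.03563825786113739), (0.0242898091673851, 0.25727394223213196), 0.7561960220336914)
green 416 ((0.5881233215332031, -0.016195453703403473), (0.1350836157798767, 0.11789670586585999), 0.6877514123916626) 0.07640962640261369
red 113 [ 0.54282998 -0.254173    0.02124137] [ 0.59395716 -0.24133585  0.0676336 ]
knob 141 [ 0.63429764 -0.03174775  0.17062218] [ 0.65871934 -0.01000036  0.20846239] [ 0.64979881 -0.02013756  0.19515923]
```

View pics/topcrop.png

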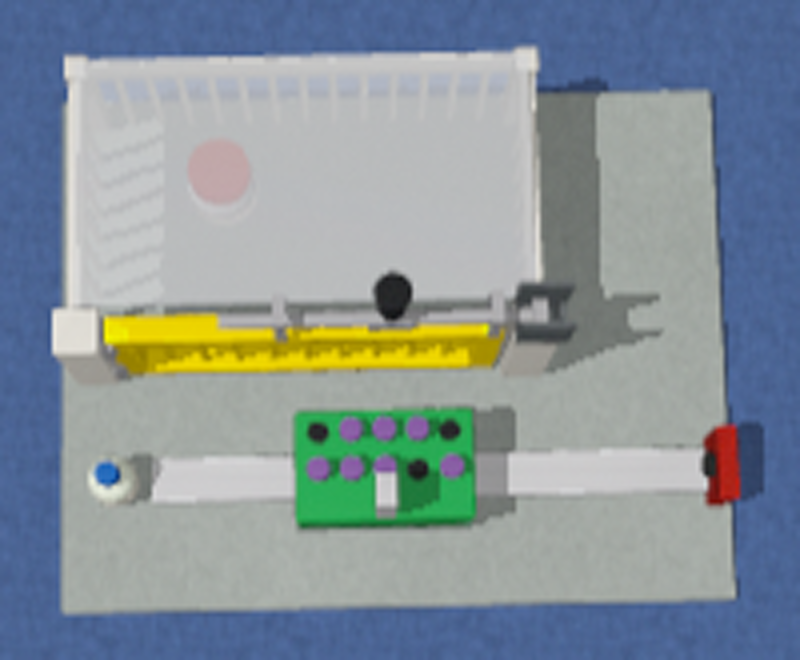

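View pics/scenecrop.png

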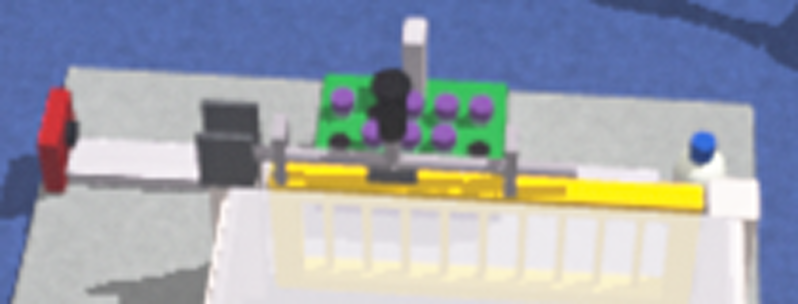

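The crops agree with that. In the top crop the knob is at (393,290), the handle top at (386,478), the stop bumper at (708,466) and the staples at (280,315) and (498,310). In the scene crop the bolt is shot into the dark keeper at (228,140). Next I'll work out the handle and knob positions and the moves.

```bash
cat >> h.py <<'E'
from scipy.spatial.transform import Rotation as Ro
YAW=np.deg2rad(1.05)
def down(yaw_y):  # tool pointing down, tool y axis at world heading yaw_y
    y=np.array([np.cos(yaw_y),np.sin(yaw_y),0]);z=np.array([0,0,-1.]);x=np.cross(y,z)
    return Ro.from_matrix(np.stack([x,y,z],1))
def delta(p0,r0,p1,R1):
    R0=Ro.from_rotvec(r0) if not isinstance(r0,Ro) else r0
    return np.round(R0.inv().apply(np.array(p1)-p0)/.05,2),np.round(np.rad2deg((R0.inv()*R1).as_rotvec())/8,2)
E
python3 - <<'E'
from h import *
from rig import read_state
c=dict(np.load("top0.npz"));s=dict(np.load("scene0.npz"))
for k in(c,s):
    P=cloud(k);m=(P[...,0]>.48)&(P[...,0]<.6)&(abs(P[...,1])<.1)&(P[...,2]>.1)&(P[...,2]<.15);q=P[m]
    print("handle",len(q),q.min(0),q.max(0),q.mean(0)); t=q[q[:,2]>.125];print(len(t),t.mean(0),t.min(0),t.max(0))
def tri(a,b):
    (o1,d1),(o2,d2)=ray(c,*a),ray(s,*b);t=np.linalg.lstsq(np.stack([d1,-d2],1),o2-o1,rcond=None)[0]
    return (o1+d1*t[0]+o2+d2*t[1])/2,np.linalg.norm(o1+d1*t[0]-o2-d2*t[1])
f=lambda x,y:(235+x/4,120+y/4); g=lambda x,y:(205+x/3.8,235+y/3.8)
print("knobcap",tri(f(392,286),g(391,76)),onz(c,*f(392,286),.205),onz(s,*g(391,78),.205))
print("handle top",tri(f(386,478),g(415,24)),onz(c,*f(386,478),.134),onz(s,*g(415,24),.134))
print("hinge",onz(c,*f(105,330),.12),"stop",onz(c,*f(706,466),.06))
st=read_state();R=Ro.from_rotvec(st["tool_rot"]);print(R.as_matrix().round(3))
E
```

```text
handle 56 [ 0.5254273  -0.02246651  0.10890002] [ 0.54628927 -0.00979127  0.1379529 ] [ 0.53447417 -0.01571265  0.13209939]
51 [ 0.53531911 -0.01575621  0.13426859] [ 0.5254273  -0.02246651  0.1278767 ] [ 0.54628927 -0.00979127  0.1379529 ]
handle 91 [ 0.52432305 -0.02442933  0.10158581] [ 0.55174794 -0.01040757  0.13772913] [ 0.54186509 -0.01678354  0.12424903]
56 [ 0.53902168 -0.01728106  0.13137336] [ 0.52432305 -0.02442933  0.12500009] [ 0.55174794 -0.01040757  0.13772913]
knobcap (array([ 0.64646386, -0.01900415,  0.21003379]), np.float64(0.00036652859964329414)) [ 0.64775201 -0.01894554  0.205     ] [ 0.64343767 -0.01953304  0.205     ]
handle top (array([ 0.54054441, -0.0156424 ,  0.14303387]), np.float64(0.0006853301806168932)) [ 0.54187405 -0.01617003  0.134     ] [ 0.53193368 -0.01610612  0.134     ]
hinge [0.64100815 0.16455308 0.12      ] stop [ 0.56015735 -0.23368529  0.06      ]
[[-0.914  0.407 -0.001]
 [ 0.407  0.914 -0.002]
 [ 0.    -0.002 -1.   ]]
```

Run:
```python
from h import *
from rig import read_state
st=read_state();p,r=st["tcp_pos"],st["tool_rot"]
R1=down(np.pi/2+YAW)
print(delta(p,r,[.537,-.0165,.19],R1))
```

```text
(array([-9.95, -8.42,  0.82]), array([-0.01, -0.  , -3.13]))
```

Call:
send_rows --deltas '[{"hand": 1,"travel": [-0.5,-0.42,0],"rotation": [0,0,-0.6]},{"hand": 1,"travel": [-1.2,-1.0,0],"rotation": [0,0,-1.2]},{"hand": 1,"travel": [-1.9,-1.6,0],"rotation": [0,0,-1.8]},{"hand": 1,"travel": [-2.6,-2.2,0],"rotation": [0,0,-2.4]},{"hand": 1,"travel": [-3.3,-2.8,0],"rotation": [0,0,-3.13]},{"hand": 1,"travel": [-4.0,-3.4,0],"rotation": [0,0,-3.13]},{"hand": 1,"travel": [-4.7,-4.0,0],"rotation": [0,0,-3.13]},{"hand": 1,"travel": [-5.4,-4.6,0],"rotation": [0,0,-3.13]}]'

```text
clock: 0.9
tcp_pos: [0.4075, 0.2492, 0.231]
tool_rot: [0.029, -3.141, 0.0]
force: [1.5, -0.3, 0.1]
opening: 0.0851
grip_force: 0.0
```

Run:
```python
from h import *
from rig import read_state
st=read_state();p,r=st["tcp_pos"],st["tool_rot"]
R1=down(np.pi/2+YAW)
print(st["q"],delta(p,r,[.537,-.0165,.19],R1))
```

```text
[ 4.57736487e-01  2.03957702e-02  1.97001817e+00 -7.17952731e-05
  1.15148327e+00 -1.13163853e+00] (array([-2.49, -5.36,  0.82]), array([-0., -0.,  0.]))
```

Call:
send_rows --deltas '[{"hand": 1,"travel": [-0.3,-0.65,0],"rotation": [0,0,0]},{"hand": 1,"travel": [-0.6,-1.35,0],"rotation": [0,0,0]},{"hand": 1,"travel": [-0.95,-2.1,0],"rotation": [0,0,0]},{"hand": 1,"travel": [-1.3,-2.85,0.1],"rotation": [0,0,0]},{"hand": 1,"travel": [-1.65,-3.6,0.3],"rotation": [0,0,0]},{"hand": 1,"travel": [-2.0,-4.3,0.5],"rotation": [0,0,0]},{"hand": 1,"travel": [-2.3,-5.0,0.7],"rotation": [0,0,0]},{"hand": 1,"travel": [-2.49,-5.36,0.82],"rotation": [0,0,0]}]'

```text
clock: 1.7
tcp_pos: [0.5368, -0.0174, 0.189]
tool_rot: [0.025, -3.14, 0.001]
force: [-0.6, 0.3, -0.2]
opening: 0.0854
grip_force: 0.0
```

Run:
```python
from h import *
from rig import *
c=camera("wrist");cv2.imwrite("pics/w1.png",c["img"][:,:,::-1]);np.savez("w1.npz",**c)
st=read_state();p,r=st["tcp_pos"],st["tool_rot"]
P=cloud(c)
m=(P[...,0]>.48)&(P[...,0]<.6)&(abs(P[...,1])<.05)&(P[...,2]>.128)&(P[...,2]<.14);q=P[m]
if len(q): print("handle top",len(q),q.min(0),q.max(0),q.mean(0))
m=(P[...,0]>.6)&(P[...,0]<.7)&(abs(P[...,1])<.1)&(P[...,2]>.195)&(P[...,2]<.215);q=P[m]
if len(q): print("knob top",len(q),q.min(0),q.max(0),q.mean(0))
print(p,delta(p,r,[.537,-.0165,.103],down(np.pi/2+YAW)))
```

```text
handle top 1023 [ 0.52437152 -0.02214686  0.12802328] [ 0.54641616 -0.00810555  0.13599577] [ 0.53448135 -0.01518156  0.13358409]
[ 0.53770998 -0.01902116  0.18839551] (array([0.01, 0.05, 1.71]), array([-0.02, -0.01, -0.02]))
```

View pics/w1.png

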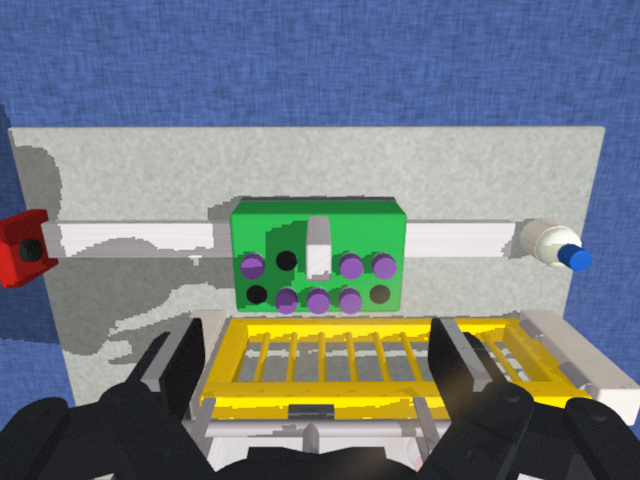

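The wrist view shows the handle blade at (318,247), with the open fingers on either side of its line. I'll descend, after checking which side the wrist camera body is on.

Run:
```python
from h import *
c=dict(np.load("w1.npz"));print(-c["R"].T@c["t"],c["R"],proj(c,np.array([.537,-.0174,.189])),proj(c,np.array([.646,-.019,.205])))
```

```text
[ 0.4534824  -0.01772211  0.33180668] [[-1.65716222e-02  9.99862400e-01 -7.49883939e-04]
 [ 9.45532342e-01  1.59150111e-02  3.25138899e-01]
 [ 3.25106094e-01  4.67903947e-03 -9.45665974e-01]] [313.69960204 318.39227812] [306.54971201 544.18139256]
```

Call:
send_rows --deltas '[{"hand": 1,"travel": [0.02,0.05,0.5],"rotation": [0,0,0]},{"hand": 1,"travel": [0.02,0.05,1.0],"rotation": [0,0,0]},{"hand": 1,"travel": [0.02,0.05,1.5],"rotation": [0,0,0]},{"hand": 1,"travel": [0.02,0.05,1.7],"rotation": [0,0,0]},{"hand": 1,"travel": [0.02,0.05,1.7],"rotation": [0,0,0]}]'

```text
clock: 2.25
tcp_pos: [0.5337, -0.0116, 0.1035]
tool_rot: [0.029, -3.137, -0.001]
force: [-0.3, -0.4, 0.4]
opening: 0.0851
grip_force: 0.0
```

Call:
send_rows --deltas '[{"hand": 1,"travel": [0,-0.06,0],"rotation": [0,0,0]},{"hand": 0,"travel": [0,-0.06,0],"rotation": [0,0,0]},{"hand": 0,"travel": [0,-0.06,0],"rotation": [0,0,0]},{"hand": 0,"travel": [0,-0.06,0],"rotation": [0,0,0]},{"hand": 0,"travel": [0,-0.06,0],"rotation": [0,0,0]},{"hand": 0,"travel": [0,-0.06,0],"rotation": [0,0,0]},{"hand": 0,"travel": [0,-0.06,0],"rotation": [0,0,0]},{"hand": 0,"travel": [0,-0.06,0],"rotation": [0,0,0]}]' --grip_force 40

```text
clock: 3.05
tcp_pos: [0.5359, -0.0153, 0.1057]
tool_rot: [-0.029, 3.141, -0.0]
force: [-1.4, -0.7, 4.1]
opening: 0.0136
grip_force: 42.5
```

Call:
send_rows --deltas '[{"hand": 0,"travel": [0,-0.3,0],"rotation": [0,0,0]},{"hand": 0,"travel": [0,-0.7,0],"rotation": [0,0,0]},{"hand": 0,"travel": [0,-1.2,0],"rotation": [0,0,0]},{"hand": 0,"travel": [0,-1.7,0],"rotation": [0,0,0]},{"hand": 0,"travel": [0,-2.2,0],"rotation": [0,0,0]},{"hand": 0,"travel": [0,-2.6,0],"rotation": [0,0,0]},{"hand": 0,"travel": [0,-2.9,0],"rotation": [0,0,0]},{"hand": 0,"travel": [0,-2.9,0],"rotation": [0,0,0]}]'

```text
clock: 3.85
tcp_pos: [0.5386, -0.1627, 0.1057]
tool_rot: [-0.027, 3.141, -0.003]
force: [-1.4, -1.1, 5.6]
opening: 0.0133
grip_force: 42.9
```

Call:
send_rows --deltas '[{"hand": 0,"travel": [0,-0.08,0],"rotation": [0,0,0]},{"hand": 0,"travel": [0,-0.14,0],"rotation": [0,0,0]},{"hand": 0,"travel": [0,-0.2,0],"rotation": [0,0,0]},{"hand": 0,"travel": [0,-0.2,0],"rotation": [0,0,0]}]'

```text
clock: 4.25
tcp_pos: [0.5387, -0.1696, 0.1057]
tool_rot: [-0.029, 3.141, 0.0]
force: [-1.9, -0.1, 5.6]
opening: 0.0132
grip_force: 42.9
```

Call:
send_rows --deltas '[{"hand": 0,"travel": [0,-0.05,0],"rotation": [0,0,0]},{"hand": 0,"travel": [0,-0.1,0],"rotation": [0,0,0]},{"hand": 0,"travel": [0,-0.1,0],"rotation": [0,0,0]}]'

```text
clock: 4.55
tcp_pos: [0.5388, -0.1744, 0.1057]
tool_rot: [-0.029, 3.141, 0.001]
force: [-1.9, 0.0, 5.1]
opening: 0.0135
grip_force: 42.9
```

Call:
send_rows --deltas '[{"hand": 0,"travel": [0,-0.04,0],"rotation": [0,0,0]},{"hand": 0,"travel": [0,-0.06,0],"rotation": [0,0,0]},{"hand": 0,"travel": [0,-0.06,0],"rotation": [0,0,0]}]'

```text
clock: 4.85
tcp_pos: [0.5388, -0.1755, 0.1057]
tool_rot: [0.028, -3.141, -0.005]
force: [-1.4, 5.8, 7.6]
opening: 0.0131
grip_force: 43.1
```

Call:
send_rows --deltas '[{"hand": 0,"travel": [0,-0.03,0],"rotation": [0,0,0]},{"hand": 0,"travel": [0,-0.03,0],"rotation": [0,0,0]}]'

```text
clock: 5.05
tcp_pos: [0.5388, -0.1756, 0.1057]
tool_rot: [0.028, -3.141, -0.009]
force: [-1.1, 10.0, 8.1]
opening: 0.013
grip_force: 43.2
```

Call:
send_rows --deltas '[{"hand": 0.5,"travel": [0,0,0],"rotation": [0,0,0]},{"hand": 0.5,"travel": [0,0,0],"rotation": [0,0,0]},{"hand": 0.5,"travel": [0,0,0],"rotation": [0,0,0]},{"hand": 0.5,"travel": [0,0,-0.5],"rotation": [0,0,0]},{"hand": 0.8,"travel": [0,0,-1.2],"rotation": [0,0,0]},{"hand": 1,"travel": [0,0,-2],"rotation": [0,0,0]},{"hand": 1,"travel": [0,0,-2.8],"rotation": [0,0,0]},{"hand": 1,"travel": [0,0,-3.0],"rotation": [0,0,0]}]'

```text
clock: 5.85
tcp_pos: [0.5416, -0.1812, 0.2608]
tool_rot: [-0.028, 3.132, -0.006]
force: [0.8, -0.8, 0.4]
opening: 0.0854
grip_force: 0.0
```

Run:
```python
from h import *
from rig import *
t=camera("top");w=camera("wrist");st=read_state();p,r=st["tcp_pos"],st["tool_rot"]
for c in(t,w):
    P=cloud(c);h=cv2.cvtColor(c["img"],cv2.COLOR_RGB2HSV)
    m=(P[...,0]>.48)&(P[...,0]<.6)&(P[...,1]<-.1)&(P[...,1]>-.25)&(P[...,2]>.128)&(P[...,2]<.139);q=P[m]
    if len(q): print("handle",len(q),q.mean(0))
    m=(P[...,0]>.62)&(P[...,0]<.67)&(abs(P[...,1]+.02)<.03)&(P[...,2]>.196)&(P[...,2]<.215);q=P[m]
    if len(q): print("knob",len(q),q.min(0),q.max(0))
np.savez("w2.npz",**w);cv2.imwrite("pics/w2.png",w["img"][:,:,::-1])
for y in(0,np.pi): print(st["q"],p,delta(p,r,[.646,-.019,.26],down(YAW+y)))
```

```text
knob 73 [ 0.63568863 -0.02851896  0.20180908] [ 0.65628503 -0.00693167  0.20917589]
handle 588 [ 0.53752404 -0.17431195  0.13370142]
knob 68 [ 0.63477872 -0.02624856  0.19601396] [ 0.64068467 -0.01776651  0.2049257 ]
[-3.98850274e-01  1.74587176e-01  1.74425030e+00 -1.79699032e-04
  1.21744219e+00 -1.98744102e+00] [ 0.54012817 -0.1804837   0.25770822] (array([-2.17,  3.19, -0.04]), array([1.000e-02, 4.000e-02, 1.125e+01]))
[-3.98850274e-01  1.74587176e-01  1.74425030e+00 -1.79699032e-04
  1.21744219e+00 -1.98744102e+00] [ 0.54012817 -0.1804837   0.25770822] (array([-2.17,  3.19, -0.04]), array([-4.000e-02,  1.000e-02, -1.125e+01]))
```

Call:
send_rows --deltas '[{"hand": 1,"travel": [-0.2,0.3,0],"rotation": [0,0,1]},{"hand": 1,"travel": [-0.5,0.8,0],"rotation": [0,0,2]},{"hand": 1,"travel": [-0.9,1.3,0],"rotation": [0,0,3]},{"hand": 1,"travel": [-1.3,1.9,0],"rotation": [0,0,4]},{"hand": 1,"travel": [-1.7,2.4,0],"rotation": [0,0,5]},{"hand": 1,"travel": [-1.9,2.8,0],"rotation": [0,0,6]},{"hand": 1,"travel": [-2.1,3.1,0],"rotation": [0,0,7]},{"hand": 1,"travel": [-2.17,3.19,0],"rotation": [0,0,8]}]'

```text
clock: 6.75
tcp_pos: [0.6434, -0.0162, 0.2515]
tool_rot: [-1.643, -2.672, 0.003]
force: [-0.6, 0.1, -0.4]
opening: 0.0854
grip_force: 0.0
```

Call:
send_rows --deltas '[{"hand": 1,"travel": [0,0,0],"rotation": [0,0,1]},{"hand": 1,"travel": [0,0,0],"rotation": [0,0,2]},{"hand": 1,"travel": [0,0,0],"rotation": [0,0,3]},{"hand": 1,"travel": [0,0,0],"rotation": [0,0,3.25]},{"hand": 1,"travel": [0,0,0],"rotation": [0,0,3.25]},{"hand": 1,"travel": [0,0,0],"rotation": [0,0,3.25]}]'

```text
clock: 7.35
tcp_pos: [0.6432, -0.0182, 0.2529]
tool_rot: [-2.198, -2.24, 0.004]
force: [0.3, -0.3, -0.2]
opening: 0.0852
grip_force: 0.0
```

Run:
```python
from h import *
from rig import *
w=camera("wrist");cv2.imwrite("pics/w3.png",w["img"][:,:,::-1]);np.savez("w3.npz",**w)
st=read_state();p,r=st["tcp_pos"],st["tool_rot"]
P=cloud(w);m=(P[...,0]>.62)&(P[...,0]<.67)&(abs(P[...,1]+.02)<.03)&(P[...,2]>.19)&(P[...,2]<.215);q=P[m]
if len(q): print("knob",len(q),q.min(0),q.max(0),q.mean(0))
print(st["q"],p,delta(p,r,[.646,-.018,.16],down(YAW)))
```

```text
knob 1557 [ 0.63419255 -0.03039075  0.19014988] [ 0.65805456 -0.00627609  0.20679152] [ 0.64617727 -0.01719106  0.20463238]
[-9.58589879e-02  3.26939539e-01  1.56318974e+00 -3.77328312e-05
  1.25429803e+00 -1.14670575e-01] [ 0.64343563 -0.01817951  0.25344458] (array([0.  , 0.06, 1.87]), array([-0.02, -0.  ,  0.  ]))
```

View pics/w3.png

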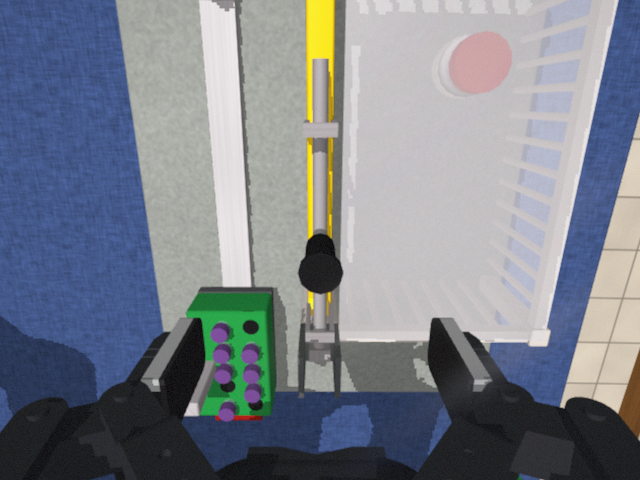

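The knob cap is at (320,270) in the wrist view, centred between the fingers. The carriage sits clear at the lower left, against the stop. I'll go down and grip.

Call:
send_rows --deltas '[{"hand": 1,"travel": [0,0.05,0.5],"rotation": [0,0,0]},{"hand": 1,"travel": [0,0.05,1.0],"rotation": [0,0,0]},{"hand": 1,"travel": [0,0.05,1.5],"rotation": [0,0,0]},{"hand": 1,"travel": [0,0.05,1.8],"rotation": [0,0,0]},{"hand": 1,"travel": [0,0.05,1.85],"rotation": [0,0,0]},{"hand": 1,"travel": [0,0.05,1.85],"rotation": [0,0,0]}]'

```text
clock: 8.0
tcp_pos: [0.6467, -0.0181, 0.1625]
tool_rot: [-2.201, -2.241, 0.001]
force: [-0.1, -1.3, 1.0]
opening: 0.0855
grip_force: 0.0
```

Run:
```python
from h import *
from rig import *
ps=[]
for i in range(4):
    w=camera("wrist");st=read_state();ps.append(st["tcp_pos"])
p,r=np.mean(ps,0),st["tool_rot"]
P=cloud(w);m=(P[...,0]>.62)&(P[...,0]<.67)&(abs(P[...,1]+.02)<.03)&(P[...,2]>.198)&(P[...,2]<.215);q=P[m]
if len(q): print("knob",len(q),q.min(0),q.max(0),q.mean(0))
print(np.array(ps).round(4),delta(p,r,[.646,-.018,.16],down(YAW)))
```

```text
knob 4064 [ 0.63415035 -0.0305192   0.19953539] [ 0.65810884 -0.0057066   0.20674361] [ 0.64615473 -0.01651686  0.20478152]
[[ 0.6475 -0.0182  0.1636]
 [ 0.6479 -0.0182  0.1643]
 [ 0.6481 -0.0183  0.1646]
 [ 0.648  -0.0182  0.1646]] (array([ 0.01, -0.04,  0.09]), array([ 0.02,  0.  , -0.  ]))
```

Call:
send_rows --deltas '[{"hand": 1,"travel": [0.02,-0.04,0.07],"rotation": [0,0,0]},{"hand": 0,"travel": [0.02,-0.04,0.07],"rotation": [0,0,0]},{"hand": 0,"travel": [0.02,-0.04,0.07],"rotation": [0,0,0]},{"hand": 0,"travel": [0.02,-0.04,0.07],"rotation": [0,0,0]},{"hand": 0,"travel": [0.02,-0.04,0.07],"rotation": [0,0,0]},{"hand": 0,"travel": [0.02,-0.04,0.07],"rotation": [0,0,0]},{"hand": 0,"travel": [0.02,-0.04,0.07],"rotation": [0,0,0]},{"hand": 0,"travel": [0.02,-0.04,0.07],"rotation": [0,0,0]}]' --grip_force 50

```text
clock: 9.0
tcp_pos: [0.645, -0.0172, 0.1595]
tool_rot: [2.201, 2.241, 0.001]
force: [0.3, 1.0, 0.7]
opening: 0.0185
grip_force: 48.6
```

Call:
send_rows --deltas '[{"hand": 0,"travel": [0,0,-0.06],"rotation": [0,0,0]},{"hand": 0,"travel": [0,0,-0.12],"rotation": [0,0,0]},{"hand": 0,"travel": [0,0,-0.18],"rotation": [0,0,0]},{"hand": 0,"travel": [0,0,-0.24],"rotation": [0,0,0]},{"hand": 0,"travel": [0,0,-0.27],"rotation": [0,0,0]},{"hand": 0,"travel": [0,0,-0.27],"rotation": [0,0,0]},{"hand": 0,"travel": [0,0,-0.27],"rotation": [0,0,0]}]'

```text
clock: 9.7
tcp_pos: [0.6449, -0.0172, 0.1729]
tool_rot: [2.201, 2.241, 0.0]
force: [1.0, -0.6, -1.2]
opening: 0.0184
grip_force: 48.7
```

Run:
```python
from h import *
from rig import *
s=camera("scene");w=camera("wrist");st=read_state();print(st["tcp_pos"],st["force"],st["ft_torque"])
im=cv2.resize(s["img"][225:315,205:325],None,fx=4.5,fy=4.5,interpolation=cv2.INTER_CUBIC)
im2=cv2.resize(w["img"],(540,405))
h=np.zeros((810,540,3),np.uint8);h[:405]=im;h[405:]=im2
cv2.imwrite("pics/lift.png",cv2.resize(h,(400,600))[:,:,::-1])
```

```text
[ 0.64481241 -0.01715287  0.17275586] [ 1.04891262 -0.0090799  -2.06072032] [ 0.00147624 -0.16909195 -0.04871451]
```

View pics/lift.png

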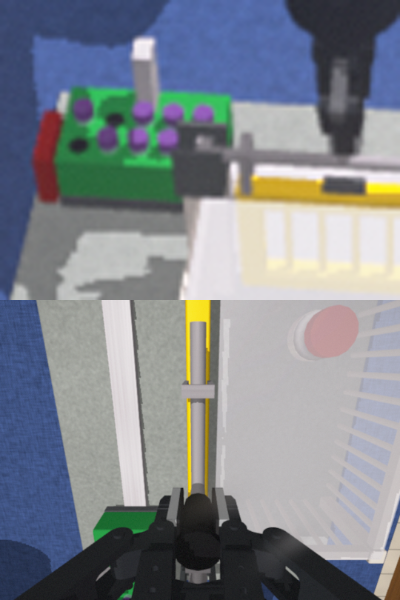

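The bolt is lifted by about 13 mm. In the upper half of the view the rod is at (340,155), clear of its saddle, and the measured load is about the bolt's weight. The carriage is against the red stop at (48,155). Now I'll draw the bolt left.

Call:
send_rows --deltas '[{"hand": 0,"travel": [0.1,0,0],"rotation": [0,0,0]},{"hand": 0,"travel": [0.2,0,0],"rotation": [0,0,0]},{"hand": 0,"travel": [0.32,0,0],"rotation": [0,0,0]},{"hand": 0,"travel": [0.44,0,0],"rotation": [0,0,0]},{"hand": 0,"travel": [0.56,0,0],"rotation": [0,0,0]},{"hand": 0,"travel": [0.68,0,0],"rotation": [0,0,0]},{"hand": 0,"travel": [0.8,0,0],"rotation": [0,0,0]},{"hand": 0,"travel": [0.84,0,0],"rotation": [0,0,0]}]'

```text
clock: 10.6
tcp_pos: [0.644, 0.0257, 0.1728]
tool_rot: [-2.2, -2.242, -0.0]
force: [1.5, -1.5, -2.3]
opening: 0.0183
grip_force: 48.7
```

Call:
send_rows --deltas '[{"hand": 0,"travel": [0,0,0],"rotation": [0,0,0]},{"hand": 0,"travel": [0,0,0],"rotation": [0,0,0]}]'

```text
clock: 10.8
tcp_pos: [0.644, 0.0256, 0.1728]
tool_rot: [-2.201, -2.241, -0.001]
force: [1.5, 0.9, -1.5]
opening: 0.0184
grip_force: 48.7
```

Run:
```python
from h import *
from rig import *
t=camera("top");s=camera("scene");st=read_state();print(st["tcp_pos"],st["tool_rot"],st["force"])
im=cv2.resize(s["img"][225:315,205:415],(800,343),interpolation=cv2.INTER_CUBIC)
cv2.imwrite("pics/drawn.png",im[:,:,::-1])
P=cloud(t);h=cv2.cvtColor(t["img"],cv2.COLOR_RGB2HSV)
y=(h[...,0]>20)&(h[...,0]<33)&(h[...,1]>150)&(P[...,2]>.1)&(P[...,0]>.4)&(P[...,0]<.95)&(abs(P[...,1])<.3);q=P[y];print(q.min(0),q.max(0))
# arc plan from hinge (station-frame: hinge from gate top mask)
tcp=st["tcp_pos"]
for hy in(.164,.170):
    hin=np.array([.6445-(hy-.037)*np.tan(YAW),hy]);v=tcp[:2]-hin
    R0=Ro.from_rotvec(st["tool_rot"])
    for a in np.linspace(0,.36,7):
        A=np.array([[np.cos(a),np.sin(a)],[-np.sin(a),np.cos(a)]]);d=A@v-v
        print(hy,round(a,3),(R0.inv().apply([*d,0])/.05).round(3),round(np.rad2deg(a)/8,2))
```

```text
[0.64400713 0.02525407 0.17279682] [-2.20087723e+00 -2.24102938e+00 -9.92274511e-04] [ 1.18002192  0.94990156 -1.85257822]
[ 0.52788649 -0.09178334  0.10475126] [0.65311869 0.16586267 0.58991986]
0.164 0.0 [0. 0. 0.] 0.0
0.164 0.06 [ 0.006 -0.166 -0.   ] 0.43
0.164 0.12 [ 0.022 -0.332 -0.   ] 0.86
0.164 0.18 [ 0.047 -0.497  0.   ] 1.29
0.164 0.24 [ 0.083 -0.659  0.   ] 1.72
0.164 0.3 [ 0.128 -0.82   0.   ] 2.15
0.164 0.36 [ 0.183 -0.977  0.   ] 2.58
0.17 0.0 [0. 0. 0.] 0.0
0.17 0.06 [ 0.006 -0.174 -0.   ] 0.43
0.17 0.12 [ 0.022 -0.346 -0.   ] 0.86
0.17 0.18 [ 0.049 -0.518  0.   ] 1.29
0.17 0.24 [ 0.086 -0.688  0.   ] 1.72
0.17 0.3 [ 0.133 -0.855  0.   ] 2.15
0.17 0.36 [ 0.19  -1.019  0.   ] 2.58
```

View pics/drawn.png

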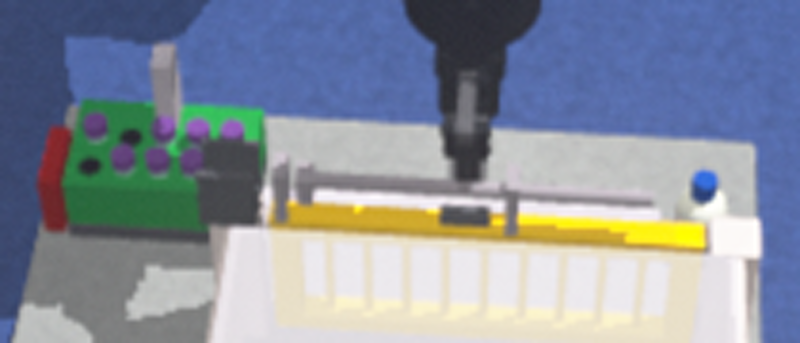

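The bolt is drawn by about 42 mm. The nose at (305,185) is well out of the dark keeper at (230,185), and the gate is still shut. Now I'll swing it.

Call:
send_rows --deltas '[{"hand": 0,"travel": [0,-0.08,0],"rotation": [0,0,0.2]},{"hand": 0,"travel": [0.006,-0.17,0],"rotation": [0,0,0.43]},{"hand": 0,"travel": [0.013,-0.255,0],"rotation": [0,0,0.65]},{"hand": 0,"travel": [0.022,-0.34,0],"rotation": [0,0,0.86]},{"hand": 0,"travel": [0.034,-0.425,0],"rotation": [0,0,1.07]},{"hand": 0,"travel": [0.048,-0.508,0],"rotation": [0,0,1.29]},{"hand": 0,"travel": [0.065,-0.592,0],"rotation": [0,0,1.5]},{"hand": 0,"travel": [0.085,-0.675,0],"rotation": [0,0,1.72]}]'

```text
clock: 11.7
tcp_pos: [0.6102, 0.0283, 0.173]
tool_rot: [2.455, 1.958, 0.001]
force: [2.1, 0.8, -3.4]
opening: 0.0182
grip_force: 48.7
```

```bash
cat > gate.py <<'E'
from h import *
from rig import *
st=read_state();tcp=st["tcp_pos"];hin=np.array([.642,.167]);v=tcp[:2]-hin
print(tcp,st["force"],st["opening"],st["grip_force"])
v0=np.array([.644,.0254])-hin;a0=np.arctan2(*v0[::-1]);a=a0-np.arctan2(*v[::-1]);print("tcp angle",a,np.linalg.norm(v),np.linalg.norm(v0))
for n in("top","scene"):
    c=camera(n);P=cloud(c);h=cv2.cvtColor(c["img"],cv2.COLOR_RGB2HSV)
    y=(h[...,0]>20)&(h[...,0]<33)&(h[...,1]>150)&(abs(P[...,2]-.117)<.012)&(P[...,0]>.45)&(P[...,0]<.7)&(abs(P[...,1])<.2);q=P[y]
    e=q[q[:,1]<np.percentile(q[:,1],5)].mean(0);l=cv2.fitLine(q[:,:2].astype(np.float32),cv2.DIST_HUBER,0,.01,.01).ravel()
    if l[1]<0:l[:2]*=-1
    print(n,len(q),"edge",q[q[:,1].argmin()],e,"angle",np.arctan2(l[0],l[1])+YAW,l)
    np.savez("g_"+n+".npz",**c)
R0=Ro.from_rotvec(st["tool_rot"])
for t in(.348,):
    b=t-a;A=np.array([[np.cos(b),np.sin(b)],[-np.sin(b),np.cos(b)]]);d=A@v-v;print("to .348",(R0.inv().apply([*d,0])/.05).round(3),np.rad2deg(b)/8)
E
python3 gate.py
```

```text
[0.61020638 0.02827384 0.17301899] [ 2.07328663  0.83282385 -3.36685111] 0.018220140319220805 48.742876052856445
tcp angle 0.23941525452873336 0.1423228094278824 0.1416141235894217
top 253 edge [ 0.58438413 -0.08496229  0.11754596] [ 0.58441807 -0.07625323  0.11742776] angle 0.2539172048237435 [0.23341794 0.9723765  0.60836214 0.03767483]
scene 875 edge [ 0.58990885 -0.08686431  0.11385416] [ 0.59256718 -0.07726752  0.1141138 ] angle 0.24850593754316488 [2.2815277e-01 9.7362536e-01 6.0952121e-01 2.3753197e-05]
to .348 [ 0.017 -0.308 -0.   ] 0.777680954375732
```

Call:
send_rows --deltas '[{"hand": 0,"travel": [0.002,-0.08,0],"rotation": [0,0,0.2]},{"hand": 0,"travel": [0.005,-0.16,0],"rotation": [0,0,0.4]},{"hand": 0,"travel": [0.01,-0.23,0],"rotation": [0,0,0.6]},{"hand": 0,"travel": [0.015,-0.29,0],"rotation": [0,0,0.75]},{"hand": 0,"travel": [0.015,-0.3,0],"rotation": [0,0,0.77]},{"hand": 0,"travel": [0.015,-0.3,0],"rotation": [0,0,0.77]},{"hand": 0,"travel": [0.015,-0.3,0],"rotation": [0,0,0.77]}]'

```text
clock: 12.5
tcp_pos: [0.5957, 0.0325, 0.1727]
tool_rot: [-2.555, -1.827, 0.0]
force: [3.6, -0.4, -2.5]
opening: 0.0185
grip_force: 48.8
```

```bash
python3 gate.py
python3 - <<'E'
from h import *
c=dict(np.load("g_top.npz"));s=dict(np.load("g_scene.npz"))
# same line fit on the closed gate for bias
for n in("top","scene"):
    k=dict(np.load(n+"0.npz"));P=cloud(k);h=cv2.cvtColor(k["img"],cv2.COLOR_RGB2HSV)
    y=(h[...,0]>20)&(h[...,0]<33)&(h[...,1]>150)&(abs(P[...,2]-.117)<.012)&(P[...,0]>.45)&(P[...,0]<.7)&(abs(P[...,1])<.2);q=P[y]
    l=cv2.fitLine(q[:,:2].astype(np.float32),cv2.DIST_HUBER,0,.01,.01).ravel();l*=np.sign(l[1]);print("closed",np.arctan2(l[0],l[1])+YAW,q[q[:,1].argmin()],q[q[:,1]<np.percentile(q[:,1],5)].mean(0))
a=cv2.resize(c["img"][115:280,235:435],(400,330));b=cv2.resize(s["img"][220:390,195:415],(400,309))
cv2.imwrite("pics/fin.png",np.hstack([a[:309],b])[:,:,::-1])
E
```

```text
[0.59565511 0.03250121 0.17274508] [ 3.61446583 -0.36905031 -2.49198257] 0.01847550262245415 48.8224321603775
tcp angle 0.345956841898049 0.14225952420513946 0.1416141235894217
top 243 edge [ 0.56306817 -0.07931273  0.1204513 ] [ 0.55956673 -0.0699224   0.11874903] angle 0.36140346774126214 [0.33638683 0.9417239  0.6003428  0.05823931]
scene 863 edge [ 0.56626349 -0.0803481   0.11311099] [ 0.5689838  -0.07033667  0.11500265] angle 0.33452499159837884 [0.31095627 0.9504242  0.60992485 0.05123205]
to .348 [ 0.    -0.006  0.   ] 0.01463304201496898
closed 0.02535318178350846 [ 0.63996595 -0.0910346   0.11609005] [ 0.64098306 -0.0759141   0.1164957 ]
closed -0.006583734739173255 [ 0.64964023 -0.09296613  0.11472966] [ 0.64886134 -0.07941082  0.11814673]
```

View pics/fin.png

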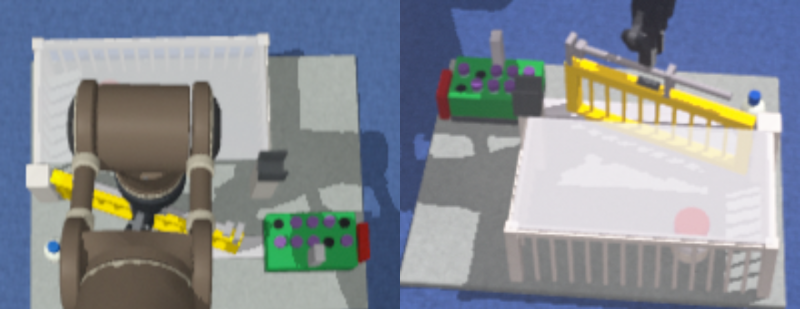

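The final views show the gate ajar with its free edge at (235,240) in the left half, the knob still gripped, and the carriage parked at the stop. The bottle and pot are still standing. The opening reads about 0.34 rad, or 8.8 cm, so one small nudge before I hand in.

Call:
send_rows --deltas '[{"hand": 0,"travel": [0,-0.025,0],"rotation": [0,0,0.06]},{"hand": 0,"travel": [0,-0.025,0],"rotation": [0,0,0.06]},{"hand": 0,"travel": [0,-0.025,0],"rotation": [0,0,0.06]},{"hand": 0,"travel": [0,-0.025,0],"rotation": [0,0,0.06]}]'

```text
clock: 13.0
tcp_pos: [0.5945, 0.0329, 0.1727]
tool_rot: [-2.563, -1.816, 0.0]
force: [2.1, -1.1, -2.2]
opening: 0.0185
grip_force: 48.8
```

```bash
python3 gate.py; python3 -c "
from rig import *
print(job_done())"
```

```text
[0.59452163 0.03288886 0.17271893] [ 2.05915264 -1.07417    -2.17580085] 0.018456755055980354 48.81708383560181
tcp angle 0.3543772159084 0.14226733382962953 0.1416141235894217
top 235 edge [ 0.56274464 -0.07915804  0.12244748] [ 0.55789847 -0.06963834  0.12051763] angle 0.3737832332518212 [0.3480191 0.9374874 0.5858867 0.0229086]
scene 866 edge [ 0.56509249 -0.07801406  0.11559158] [ 0.56754154 -0.06941221  0.11535688] angle 0.3417291367914788 [0.31779516 0.9481594  0.6085601  0.04706027]
to .348 [ 0.     0.018 -0.   ] -0.04567344457437602
the job is handed in; nothing more can be done
None
```

I handed the job in at about 13 s: the carriage is against the red stop, the bolt was lifted and drawn about 42 mm with the gate shut, and the gate is held about 9 cm ajar (about 0.35 rad) with the knob still gripped.

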